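Pack the closed sample pots into the carrying caddy

TASK

Gather the three closed sample pots (the ones with a solid red cap) into the grey carrying caddy, each standing upright on the caddy's floor inside the collar made for its size: the wide pot in the widest collar, the medium pot in the middle-sized one, the slim pot in the narrowest. Leave the three open, empty pots standing where they are.

Things in the scene. Friction and masses are not known exactly. Their poses are not given: they have to be found in the camera images.
- caddy: Low grey open caddy, fixed to the bench, 90 mm (its x) by 250 mm (its y); walls 24 mm high, 4 mm thick; floor 4 mm thick; a black bar handle at each y end, 22 mm high, out to 152 mm from the centre. Two dividers, no higher than the walls, make three pockets in a row along y, centred at y = -82, 0 and +82 mm, one collar in each. Origin: centre of its underside; z up.
- pot_wide: The wide closed sample pot, standing loose on the bench: white round plastic pot with a solid red screw cap, a plain cylinder 50 mm in diameter and 72 mm tall over all, of which the cap is the top 18 mm. About 60 to 130 g. Origin: centre of its underside; z along its axis to the cap.
- collar_wide: The widest white plastic collar, for the wide pot: a ring, inner diameter 66 mm, outer 74 mm, 14 mm high, fixed on the caddy's floor (its top is 18 mm above the bench). Which pocket it lies in varies. Origin: centre of its underside, at the level of the caddy's floor, 4 mm above the bench; z up.
- pot_medium: The medium closed sample pot, standing loose on the bench: white round plastic pot with a solid red screw cap, a plain cylinder 36 mm in diameter and 77 mm tall over all, of which the cap is the top 18 mm. About 40 to 85 g. Origin: centre of its underside; z along its axis to the cap.
- collar_medium: The middle-sized white plastic collar, for the medium pot: a ring, inner diameter 52 mm, outer 60 mm, 14 mm high, fixed on the caddy's floor (its top is 18 mm above the bench). Which pocket it lies in varies. Origin: centre of its underside, at the level of the caddy's floor, 4 mm above the bench; z up.
- pot_slim: The slim closed sample pot, standing loose on the bench: white round plastic pot with a solid red screw cap, a plain cylinder 28 mm in diameter and 82 mm tall over all, of which the cap is the top 18 mm. About 20 to 45 g. Origin: centre of its underside; z along its axis to the cap.
- collar_slim: The narrowest white plastic collar, for the slim pot: a ring, inner diameter 44 mm, outer 52 mm, 14 mm high, fixed on the caddy's floor (its top is 18 mm above the bench). Which pocket it lies in varies. Origin: centre of its underside, at the level of the caddy's floor, 4 mm above the bench; z up.
- open_wide: Look-alike: wide empty pot, the same white plastic and the same diameter (50 mm), but open at the top: only a red screw ring round its mouth, one looks down into the hollow. 68 mm tall. Standing loose on the bench; to be left alone. Origin: centre of its underside; z along its axis.
- open_medium: Look-alike: medium empty pot, the same white plastic and the same diameter (36 mm), but open at the top: only a red screw ring round its mouth, one looks down into the hollow. 73 mm tall. Standing loose on the bench; to be left alone. Origin: centre of its underside; z along its axis.
- open_slim: Look-alike: slim empty pot, the same white plastic and the same diameter (28 mm), but open at the top: only a red screw ring round its mouth, one looks down into the hollow. 78 mm tall. Standing loose on the bench; to be left alone. Origin: centre of its underside; z along its axis.

How it is judged:
At the end, for the whole second after the job is handed in: Each closed pot stands upright (within 0.12 rad) on the caddy's floor (underside less than 6 mm above it), its axis within 12 mm of the centre of the collar of its own size, released and at rest; each open pot is upright (within 0.12 rad) and less than 30 mm from where it started (horizontal distance between pot_wide and collar_wide below 0.012 m and z of pot_wide in the frame of collar_wide below 0.006 m and angle between each of pot_wide, pot_medium, pot_slim, open_wide, open_medium, open_slim's own z axis and vertical below 0.12 rad and linear speed of each of pot_wide, pot_medium, pot_slim below 0.02 m/s and horizontal distance between pot_medium and collar_medium below 0.012 m and z of pot_medium in the frame of collar_medium below 0.006 m and horizontal distance between pot_slim and collar_slim below 0.012 m and z of pot_slim in the frame of collar_slim below 0.006 m and distance of each of open_wide, open_medium, open_slim from where it was at the start of the episode below 0.03 m); the robot touches nothing.
It also fails if it takes over 91 s, if anything falls off the work surface, if the arm or the gripper's body presses on something with over 40 N, if the wrist force passes 120 N, or if a joint passes its speed limit or range.

ROBOT

A 7-joint arm with a two-finger parallel gripper is mounted at the origin on the work surface. World frame = base frame: x ahead of the robot, y to its left, z up, the work surface at z = 0. Lengths are in m, angles in rad, forces in N, time in s.
With the tool pointing down it reaches from about 0.35 to 0.9 m from the base axis. Payload 7.2 kg.
Tool frame: the origin (TCP) lies midway between the tips of the shut fingers; the grasp point (between the pads) lies 19 mm behind it; y points along the fingers, x is the direction in which the jaws open and shut, and the axes are right-handed (so a half turn about y gives the same grasp; the last joint's range is limited). The gripper opens to 88 mm and grips with 3 to 60 N. Pads are 20 mm wide; open, the fingers measure 115 mm over their backs; the gripper's body (75 mm by 178 mm) begins 61 mm behind the grasp point.
Start: joints at [-1.202, 0.411, -0.013, 1.596, 0.006, 1.134, -0.082], TCP at [0.264, 0.566, 0.223] pointing down, gripper open.
Joint ranges: [-2.95, 2.95], [-0.29, 1.99], [-1.47, 1.44], [0.14, 2.54], [-1.03, 4.17], [0.13, 1.85], [-2.86, 2.86]. Speed limits (rad/s): [2.39, 2.39, 3.01, 3.01, 3.14, 3.14, 3.14].

INTERFACE

Orientations are given as a unit quaternion [x, y, z, w].
In Python, from station import env, fingers, snapshot, order gives the robot as it stands. The module is installed in compiled form; this text tells all that it offers. Calls block until the motion is done:
- env.reach(position, orientation): joint-space move of the TCP to a pose.
- env.move_linear(position, frame=None, velocity=0.15): straight line of the TCP; frame=None keeps the orientation; velocity is the mean speed in m/s.
- env.goto_joints(angles): joint-space move.
- fingers.release() and fingers.close_gripper(): open the fingers fully, or close them until they stop; the grip force is fixed at half the most.
- env.wait(seconds).
- env.inverse_kinematics(position, orientation): joint angles nearest the present ones, or None.
- env.get_obs(): the state.
- snapshot(name): name is "scene" or "top"; returns a dict with "frame" (384x512x3 uint8, red, green, blue), "z_map" (384x512 float32, m along the optical axis (not along the pixel's ray), 0 where there is no reading), "mtx" (3x3 intrinsics, pixels), "R" (3x3) and "t" (3): a world point X has camera coordinates R X + t. Camera axes: x right, y down, z forward; pixel columns grow to the right and rows downward; lengths in m; the calibration is good to about 2 mm. A picture is of the moment at which its call begins.
A pose or a line that the arm cannot do raises env.IKError and nothing moves.
- order.close_job(): hands the job in, once; it reports no verdict.
The state is a dict: "time": time; "q": joint angles; "qvel": joint speeds; "effort": joint torques, N m; "eef_pos": TCP position; "ee_rot": TCP orientation; "ft_force": force on the tool from outside, world axes, zero at the start; "moment": the same for the moment, N m; "opening": opening from 0.0 (shut) to 1.0 (fully open).
Only numpy, scipy, OpenCV 4.12 (cv2) and the standard library are available. Lean on these libraries where they do the work, as an engineer would, in place of code of your own. Each camera call takes 0.05 s, during which the arm holds its last target. There are 200 camera calls.

## Working session

There is one attempt and no reset: what is moved stays moved. The work goes in short steps, each a Python script; the robot and the scene stay as the last script left them, time stands still between calls to the robot, and variables do not carry over. Pictures are saved under pics/ and viewed, about 12 in all and at most 16, crops included, and the job is handed in when it is done.

```bash
mkdir -p pics
python3 - <<'E'
from station import env, fingers, snapshot, order
import cv2,numpy as np
for n in("top","scene"):
    s=snapshot(n); cv2.imwrite(f"pics/{n}0.png",s["frame"][:,:,::-1]); np.savez(f"{n}0.npz",**s)
    print(n,s["mtx"].tolist(),s["R"].round(3).tolist(),s["t"].round(3).tolist())
o=env.get_obs();print(o["time"],o["eef_pos"],o["ee_rot"],o["opening"])
E
```

```text
top [[353.7698878356621, 0.0, 253.3711609938009], [0.0, 353.7698878356621, 191.18984606135857], [0.0, 0.0, 1.0]] [[-0.03, -1.0, 0.001], [-0.977, 0.029, -0.21], [0.21, -0.007, -0.978]] [0.021, 0.574, 0.775]
scene [[481.73604512245305, 0.0, 263.03682616076105], [0.0, 481.73604512245305, 188.79765638714474], [0.0, 0.0, 1.0]] [[0.873, 0.487, -0.018], [0.388, -0.718, -0.578], [-0.295, 0.498, -0.816]] [-0.494, -0.182, 1.292]
0.1 [0.26424308 0.56591675 0.22190805] [ 0.59674992  0.37940366 -0.38019343 -0.59615044] 0.9998610307016308
```

View pics/top0.png

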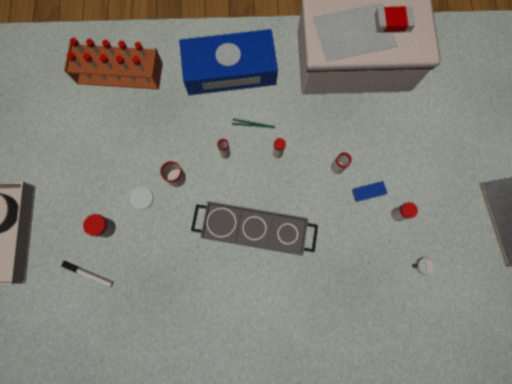

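View pics/scene0.png

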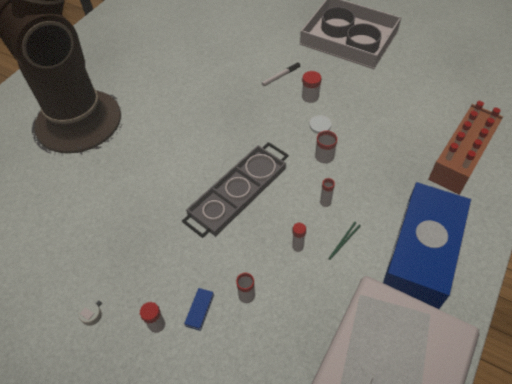

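Top view: closed pots are wide (95,225), medium (408,211) and slim (280,144). Open pots are wide (172,172), slim (223,145) and medium (343,160). Collars are wide (221,222), medium (255,228) and slim (288,233). The scene view agrees.

```bash
cat > vis.py <<'E'
import numpy as np, cv2
def plane(s,uv,z):
    uv=np.atleast_2d(uv).astype(float); R,t=s["R"],s["t"]
    d=np.c_[uv,np.ones(len(uv))]@np.linalg.inv(s["mtx"]).T@R; c=-R.T@t
    return c+d*((z-c[2])/d[:,2])[:,None]
def proj(s,X):
    p=s["mtx"]@(s["R"]@np.asarray(X,float)+s["t"]); return p[:2]/p[2]
def points(s):
    v,u=np.mgrid[:384,:512]; r=np.stack([u,v,np.ones_like(u)],-1)@np.linalg.inv(s["mtx"]).T
    return (r*s["z_map"][...,None]-s["t"])@s["R"]
def redmask(s):
    f=s["frame"].astype(int); return ((f[...,0]>80)&(f[...,0]>2*f[...,1])&(f[...,0]>2*f[...,2])).astype(np.uint8)
def cap(s,X,h,rad=0.035):
    """centre of red top face at height h near X (xy)"""
    P=points(s); m=(redmask(s)>0)&(abs(P[...,2]-h)<.006)&(np.hypot(P[...,0]-X[0],P[...,1]-X[1])<rad)
    v,u=np.nonzero(m); 
    if len(u)<5: return None
    q=plane(s,np.c_[u,v],h)[:,:2].astype(np.float32)
    c,r=cv2.minEnclosingCircle(q); return np.round([*q.mean(0),*c,r,np.median(P[m][:,2]),len(u)],4)
E
python3 - <<'E'
from vis import *
T=dict(np.load("top0.npz"));S=dict(np.load("scene0.npz"))
for n,uv,h in [("wide",(95,225),.072),("med",(408,211),.077),("slim",(280,144),.082),("o_wide",(172,172),.068),("o_slim",(223,145),.078),("o_med",(343,160),.073)]:
    X=plane(T,uv,h)[0]; print(n,X.round(3),"top",cap(T,X,h),"scene",cap(S,X,h))
# collars
for nm,s in(("top",T),("scene",S)):
    P=points(s); g=s["frame"].min(2)
    for n,uv,ro in [("wide",(221,222),.037),("med",(255,228),.030),("slim",(288,233),.026)]:
        X=plane(T,uv,.018)[0]; 
        v,u=np.mgrid[:384,:512]; W=plane(s,np.c_[u.ravel(),v.ravel()],.018).reshape(384,512,3)
        d=np.hypot(W[...,0]-X[0],W[...,1]-X[1]); near=d<ro+.004
        th,_=cv2.threshold(g[near].reshape(-1,1),0,255,cv2.THRESH_OTSU)
        m=near&(g>th)
        vv,uu=np.nonzero(m); q=plane(s,np.c_[uu,vv],.018)[:,:2].astype(np.float32)
        A=np.c_[2*q,np.ones(len(q))]; k=np.linalg.lstsq(A,(q**2).sum(1),rcond=None)[0]
        print(nm,n,th,len(q),"fit",k[:2].round(4),np.sqrt(k[2]+k[0]**2+k[1]**2).round(4),"z",np.median(P[m][:,2]).round(4))
from scipy.spatial.transform import Rotation as R
print(R.from_quat([0.5967,0.3794,-0.3802,-0.59615]).as_matrix().round(3))
E
```

```text
wide [0.504 0.368 0.072] top [5.054e-01 3.706e-01 5.053e-01 3.707e-01 2.490e-02 7.110e-02 3.630e+02] scene [5.056e-01 3.713e-01 5.055e-01 3.712e-01 2.350e-02 7.260e-02 1.680e+02]
med [ 0.514 -0.348  0.077] top [ 5.169e-01 -3.505e-01  5.173e-01 -3.505e-01  1.820e-02  7.640e-02
  1.860e+02] scene [ 5.196e-01 -3.525e-01  5.198e-01 -3.526e-01  1.750e-02  7.720e-02
  2.490e+02]
slim [ 0.683 -0.062  0.082] top [ 6.835e-01 -6.060e-02  6.838e-01 -6.110e-02  1.400e-02  8.110e-02
  9.900e+01] scene [ 6.862e-01 -6.180e-02  6.858e-01 -6.160e-02  1.290e-02  8.210e-02
  1.020e+02]
o_wide [0.625 0.195 0.068] top [6.292e-01 2.010e-01 6.270e-01 2.003e-01 2.480e-02 6.670e-02 4.300e+01] scene None
o_slim [0.686 0.073 0.078] top [6.868e-01 7.440e-02 6.878e-01 7.400e-02 1.360e-02 7.600e-02 3.000e+01] scene None
o_med [ 0.641 -0.211  0.073] top [ 6.436e-01 -2.103e-01  6.433e-01 -2.112e-01  1.790e-02  7.090e-02
  3.800e+01] scene [ 0.6492 -0.2201  0.6453 -0.2132  0.0165  0.0721 12.    ]
top wide 94.0 225 fit [0.5096 0.0854] 0.0347 z 0.0163
top med 96.0 182 fit [0.4934 0.0052] 0.0279 z 0.0163
top slim 97.0 158 fit [ 0.477  -0.0753] 0.0238 z 0.0159
scene wide 99.0 169 fit [0.5089 0.0866] 0.0347 z 0.0181
scene med 100.0 147 fit [0.4925 0.0063] 0.0277 z 0.0174
scene slim 100.0 135 fit [ 0.4763 -0.0739] 0.0239 z 0.0175
[[ 0.423 -0.001 -0.906]
 [ 0.906 -0.001  0.423]
 [-0.001 -1.    -0.   ]]
```

```bash
cat > rob.py <<'E'
from station import env, fingers, snapshot, order
from vis import *
from scipy.spatial.transform import Rotation as Rot
POT={"wide":(.5055,.3710,.072),"medium":(.5183,-.3515,.077),"slim":(.6849,-.0613,.082)}
COL={"wide":(.5093,.0860),"medium":(.4930,.0057),"slim":(.4767,-.0746)}
a=np.array(COL["wide"])-COL["slim"]; a/=np.linalg.norm(a)   # caddy y
def quat(sgn):                                              # jaws along caddy x
    x=sgn*np.array([a[1],-a[0],0]); y=np.array([0,0,-1.])
    return Rot.from_matrix(np.c_[x,y,np.cross(x,y)]).as_quat()
def best():
    q=env.get_obs()["q"]; c=[]
    for s in(1,-1):
        j=[env.inverse_kinematics([*POT[n][:2],.2],quat(s)) for n in POT]+[env.inverse_kinematics([*COL[n],.06],quat(s)) for n in POT]
        if all(k is not None for k in j): c.append((max(abs(k[6]) for k in j),s))
    return min(c)
def state(tag):
    o=env.get_obs(); print(tag,"t",round(o["time"],1),"tcp",o["eef_pos"].round(4),"open",round(o["opening"],3),"F",np.round(o["ft_force"],1))
def pick(n,s):
    x,y,h=POT[n]; z=h-.016-.019; env.reach([x,y,z+.13],quat(s)); env.move_linear([x,y,z],velocity=.15)
    fingers.close_gripper(); state("gripped "+n); env.move_linear([x,y,z+.12],velocity=.15); state("lifted")
def place(n):
    x,y=COL[n]; z=POT[n][2]-.035+.005
    env.move_linear([x,y,z+.12],velocity=.25); env.move_linear([x,y,z+.02],velocity=.15); env.move_linear([x,y,z],velocity=.05)
    state("down"); fingers.release(); env.wait(.2); env.move_linear([x,y,z+.14],velocity=.2); state("placed")
def check(n):
    for c in("top","scene"):
        r=cap(snapshot(c),COL[n],POT[n][2]+.004); print(n,c,None if r is None else (r,"off",np.round(r[2:4]-COL[n],4)))
E
python3 - <<'E'
from rob import *
print(best())
P=points(dict(np.load("top0.npz")))
for n in POT:
    d=P[...,:2]-POT[n][:2]; u=abs(d@[a[1],-a[0]]); v=abs(d@a); z=P[...,2]; r=np.hypot(*np.moveaxis(d,-1,0))
    print(n,"body",z[(u<.11)&(v<.06)&(r>.04)].max().round(3),"fingers",z[(u<.065)&(v<.02)&(r>.033)].max().round(3))
s=best()[1]; pick("wide",s); c=snapshot("scene"); cv2.imwrite("pics/lift.png",c["frame"][:,:,::-1])
E
```

```text
(np.float64(0.7699080664604084), 1)
wide body 0.018 fingers 0.003
medium body 0.024 fingers 0.004
slim body 0.008 fingers 0.004
gripped wide t 3.0 tcp [0.5056 0.371  0.0371] open 0.563 F [-0.1  0.4  1. ]
lifted t 3.9 tcp [0.5049 0.3707 0.156 ] open 0.567 F [ 0.3 -0.2 -1.1]
```

View pics/lift.png

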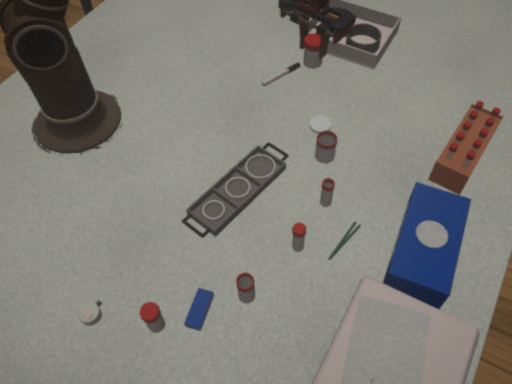

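The wide pot is held between the fingers (313,45), upright and clear of the bench. The opening of 0.563·88 = 50 mm matches its diameter.

Run:
```python
from rob import *
place("wide"); env.reach([.5183,-.2,.25],quat(best()[1])); check("wide")
c=snapshot("top"); cv2.imwrite("pics/w.png",c["frame"][:,:,::-1]); state("")
```

```text
down t 6.7 tcp [0.5091 0.0859 0.0417] open 0.564 F [ 0.2 -0.5  0.1]
placed t 8.5 tcp [0.5086 0.086  0.1812] open 1.002 F [-1.  -0.6 -0.6]
wide top (array([5.074e-01, 8.690e-02, 5.080e-01, 8.630e-02, 2.520e-02, 7.530e-02,
       3.640e+02]), 'off', array([-0.0013,  0.0003]))
wide scene (array([5.091e-01, 8.690e-02, 5.091e-01, 8.720e-02, 2.510e-02, 7.660e-02,
       2.530e+02]), 'off', array([-0.0002,  0.0012]))
 t 9.7 tcp [ 0.5187 -0.1982  0.2495] open 1.005 F [-0.3  0.   0.2]
```

View pics/w.png

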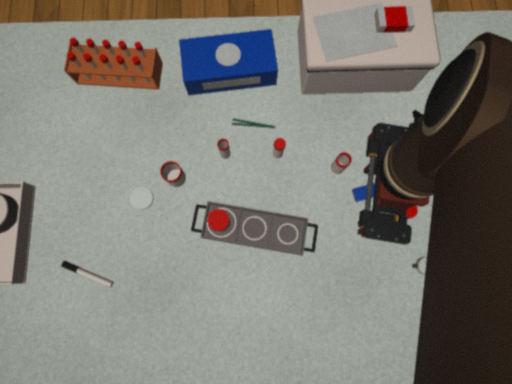

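The wide pot stands centred in the wide collar at (219,221), at the right height and within about 1 mm. Nothing else has moved. Next are the medium and slim pots.

Run:
```python
from rob import *
s=best()[1]
for n,w in(("medium",.50),("slim",.38)):
    pick(n,s); o=env.get_obs()["opening"]*.088; print("held dia",round(o,4))
    if abs(o-{"medium":.036,"slim":.028}[n])>.004: print("BAD GRASP"); break
    place(n)
env.reach([.3,.5,.25],quat(s))
for n in POT: check(n)
c=snapshot("top"); cv2.imwrite("pics/end_top.png",c["frame"][:,:,::-1])
for n,X,h in(("o_wide",(.627,.2),.068),("o_slim",(.688,.074),.078),("o_med",(.643,-.211),.073)): print(n,cap(c,X,h))
cv2.imwrite("pics/end_scene.png",snapshot("scene")["frame"][:,:,::-1]); state("end")
```

```text
gripped medium t 12.3 tcp [ 0.5183 -0.3515  0.042 ] open 0.407 F [ 0.1  0.1 -0.4]
lifted t 13.3 tcp [ 0.5179 -0.351   0.1611] open 0.405 F [ 0.1  0.8 -1.2]
held dia 0.0356
down t 16.2 tcp [0.4928 0.0056 0.0468] open 0.404 F [ 0.1  0.6 -0.3]
placed t 18.2 tcp [0.4924 0.0058 0.1862] open 1.0 F [ 0.4  0.1 -0.4]
gripped slim t 21.0 tcp [ 0.685  -0.0613  0.047 ] open 0.316 F [0.2 0.6 0.6]
lifted t 21.9 tcp [ 0.6843 -0.0611  0.166 ] open 0.315 F [ 0.2  0.4 -0.9]
held dia 0.0277
down t 24.3 tcp [ 0.4766 -0.0747  0.0518] open 0.316 F [-0.5 -0.1 -0.5]
placed t 26.4 tcp [ 0.4761 -0.0743  0.1912] open 0.999 F [ 0.3 -0.5 -0.1]
wide top (array([5.074e-01, 8.690e-02, 5.080e-01, 8.630e-02, 2.520e-02, 7.530e-02,
       3.640e+02]), 'off', array([-0.0013,  0.0003]))
wide scene (array([5.092e-01, 8.670e-02, 5.096e-01, 8.710e-02, 2.460e-02, 7.650e-02,
       2.550e+02]), 'off', array([0.0003, 0.0011]))
medium top (array([4.908e-01, 4.100e-03, 4.906e-01, 4.500e-03, 1.810e-02, 8.040e-02,
       1.970e+02]), 'off', array([-0.0024, -0.0012]))
medium scene (array([4.930e-01, 4.000e-03, 4.936e-01, 4.200e-03, 1.810e-02, 8.160e-02,
       1.460e+02]), 'off', array([ 0.0006, -0.0015]))
slim top (array([ 4.746e-01, -7.360e-02,  4.743e-01, -7.390e-02,  1.410e-02,
        8.530e-02,  1.210e+02]), 'off', array([-0.0024,  0.0007]))
slim scene (array([ 4.767e-01, -7.410e-02,  4.768e-01, -7.410e-02,  1.330e-02,
        8.640e-02,  8.900e+01]), 'off', array([0.0001, 0.0005]))
o_wide [6.284e-01 1.994e-01 6.273e-01 1.992e-01 2.480e-02 6.650e-02 4.500e+01]
o_slim [6.863e-01 7.370e-02 6.881e-01 7.330e-02 1.360e-02 7.700e-02 2.600e+01]
o_med [ 6.427e-01 -2.118e-01  6.427e-01 -2.119e-01  1.790e-02  7.120e-02
  3.800e+01]
end t 28.9 tcp [0.3002 0.4999 0.25  ] open 1.0 F [-0.3 -0.5  0.3]
```

View pics/end_top.png

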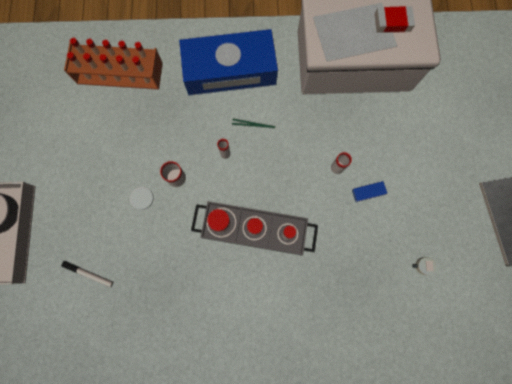

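View pics/end_scene.png

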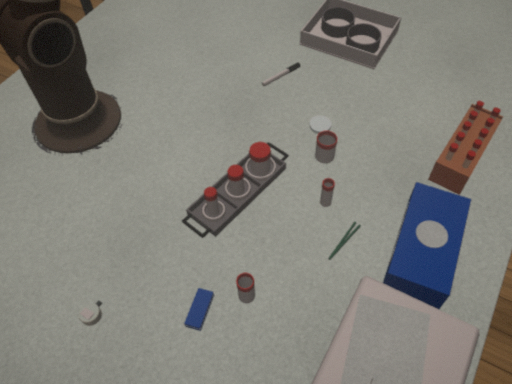

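The pots stand upright in their collars at (219,221), (255,227) and (289,233), and the open pots have not moved.

```bash
python3 -c "
from station import order; order.close_job()"
```

```text
the job is handed in; nothing more can be done
```

All three closed pots are standing in the caddy, each in the collar for its size, and I handed the job in at about 29 s on the robot's clock.

- **Placement:** in the last pictures from both cameras, every cap centre is within 3 mm of its collar centre (limit 12 mm). Cap heights are within about 1 mm of what a pot standing on the caddy's floor should show.
- **Upright and at rest:** both pictures show the pots upright. I judged that by eye and by cap height and position; I did not measure tilt.
- **Open pots:** they measure within 2 mm of where they started (limit 30 mm).
- **Robot:** the gripper is open and clear of everything, and wrist force stayed around 1 N wherever I read it.
- **Disagreements:** none of the checks failed. The two cameras differ by up to 3 mm, which roughly matches their stated calibration error of about 2 mm each.

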